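Tip the steel balls from the hod into the counting-scale pan

TASK

Lift the steel hod of balls out of the crate by its bail, stand it on the rubber mat and let go, then take it by its body. Bring its lip down to within about 4 cm of the floor of the shallow scale pan before tipping, and keep it that low until all six balls have rolled into the pan and stay there. Then stand the empty hod upright on the mat again and let go, leaving the other things on the bench where they are.

Things in the scene. Friction and masses are not known exactly. Their poses are not given: they have to be found in the camera images.
- hod_mid (a point): The hod: loose plain sheet-steel tub with a scoop front and a bail, 157 mm long, 52 mm wide, 45 mm high, 0.3 kg plus six balls. Point: 22.5 mm above its underside, at its ball well. x points to the mouth, z up. Underside flat from x = -75 to +22 mm. Well from x = -32 to +22, walls and floor 3 mm. It starts in a cell of the crate, sunk to its rim: there only the bail can be gripped.
- hod_block (a point): Centre (half-way up) of the solid block that is the rear of the hod, 53.5 mm behind hod_mid: 43 mm long (x), 52 mm wide with flat upright sides, 45 mm high. With the hod standing clear, grip it here across its width, fingers outside, from above or leaning back (upright bail: its grip is 60 mm higher up, 53 mm ahead). Axes as the hod.
- hod_lip (a point): Middle of the hod's pouring lip, 83 mm ahead of hod_mid along x and 7.5 mm above it (30 mm above the underside). A ramp rises 24 degrees from the well to this open lip, between 24 mm cheeks: tipped nose-down about the hod's y, balls start to roll out past 24 degrees and all leave by about 60. Axes as the hod.
- bail_grip (a point): Centre of the black grip of the hod's swinging wire bail: 14 mm thick (own x), 46 mm long (own y), 16 mm high. The bail pivots about the hod's y at hod_mid's x = 0, 38 mm above the underside; the grip is 60 mm from the pivot. Light friction (0.02 N m) keeps it where left. The hod hangs about level from it but cannot be tipped by it, as the bail swings.
- bail (a joint): Bail angle relative to the hod, rad: 0 is straight up, positive leans to the hod's mouth (+x). Starts between 0 and 0.3.
- crate: Grey plastic stock crate, fixed, 182 x 162 mm, 52 mm high, 6 mm walls and floor, split by one wall into two cells 170 mm (x) by 72 mm (y), centred 39 mm either side of the middle. Origin: centre of its underside. One cell holds the hod, mouth towards the crate's +x, the other a jar.
- mat_top (a point): Centre of the upper face of the thin dark rubber mat, fixed on the bench: 240 mm (x) by 200 mm (y), 4 mm thick, clear at the start.
- pan (a point): Centre of the pan's floor on the grey bench counting scale (fixed). The pan is a shallow square steel tray, 200 x 200 mm outside, 3 mm walls, rim 15 mm above this floor; floor 62 mm above the bench. Axes along the pan's sides, z up. Towards its -x side the scale has a low display step 133 mm out, 33 mm high.
- ball0_center (a point): Centre of a plain steel ball, 20 mm diameter, 33 g; the six are alike and start side by side in the hod's well.
- ball1_center (a point): Centre of a plain steel ball, 20 mm diameter, 33 g; the six are alike and start side by side in the hod's well.
- ball2_center (a point): Centre of a plain steel ball, 20 mm diameter, 33 g; the six are alike and start side by side in the hod's well.
- ball3_center (a point): Centre of a plain steel ball, 20 mm diameter, 33 g; the six are alike and start side by side in the hod's well.
- ball4_center (a point): Centre of a plain steel ball, 20 mm diameter, 33 g; the six are alike and start side by side in the hod's well.
- ball5_center (a point): Centre of a plain steel ball, 20 mm diameter, 33 g; the six are alike and start side by side in the hod's well.
- jar: Bystander: small jar, 52 mm diameter, 75 mm high, in the other cell of the crate. Origin: centre of its underside.
- tape: Bystander: cardboard tape core, 90 mm diameter, 48 mm high, on the bench. Origin: centre of its underside.
- can: Bystander: can, 66 mm diameter, 100 mm high. Origin: centre of its underside.
- wrench: Bystander: steel wrench lying on the bench. Origin under its middle, length along its x.
- carton: Bystander: cardboard carton 90 x 120 x 70 mm. Origin: centre of its underside.
- castor: Bystander: castor standing on its plate, wheel up, 79 mm high, plate 60 x 50 mm. Origin: centre of its underside.
- cup: Bystander: white plastic cup, 80 mm mouth, 90 mm high. Origin: centre of its underside.
Not all that is in view belongs to the job. What is shaped like the part that bears hod_mid but red is not meant.

How it is judged:
By the outcome, as a careful person would: the job done as asked, in the order asked, and still so for the second after the job is handed in, with the robot touching nothing.
It also fails if it takes over 72 s, if anything falls off the work surface, if the arm or the gripper's body presses on something with over 40 N, if the wrist force passes 120 N, or if a joint passes its speed limit or range.

ROBOT

A 6-joint arm with a two-finger parallel gripper is mounted at the origin on the work surface. World frame = base frame: x ahead of the robot, y to its left, z up, the work surface at z = 0. Lengths are in mm, angles in rad, forces in N, time in s.
With the tool pointing down it reaches from about 275 to 1000 mm from the base axis. Payload 8.4 kg.
Tool frame: the origin (TCP) lies midway between the tips of the shut fingers; the grasp point (between the pads) lies 19 mm behind it; z points along the fingers, y is the line along which they close (so a half turn about z gives the same grasp; the last joint's range is limited). The gripper opens to 85 mm and grips with 20 to 120 N. Pads are 22 mm wide; open, the fingers measure 114 mm over their backs; the gripper's body (76 mm by 85 mm) begins 54 mm behind the grasp point. The pads swing forward as they close: fully open they stand 13 mm farther back than shut.
Start: joints at [-1.332, 0.353, 1.633, -0, 1.155, -0.002], TCP at [149.048, -606.97, 231.281] pointing down, gripper open.
Joint ranges: [-2.63, 2.63], [-0.92, 2.1], [0.06, 2.66], [-1.3, 4.44], [0, 2.69], [-3.02, 3.02]. Speed limits (rad/s): [2.22, 2.22, 2.79, 3.14, 3.14, 3.14].

INTERFACE

Orientations are given as [roll, pitch, yaw] about the fixed x, y, z axes, in that order (R = Rz(yaw) Ry(pitch) Rx(roll)).
In Python, from rig import monitor, imaging, r gives the robot as it stands.
- The arm moves only by the tool drive_tool, never from a script. Its argument "plan" is a list of rows, each an object of numbers: "x", "y", "z": the shift along the tool's x, y, z in units of 50 mm (1.0 is 50 mm); "ax", "ay", "az": the turn, a rotation vector about the tool's x, y, z in units of 6 degrees (1.0 is 6 degrees); "hand": the finger opening in mm, from 0 to 85.4. In form: [{"x": .., "y": .., "z": .., "ax": .., "ay": .., "az": .., "hand": ..}, ...]. A call has 1 to 8 rows; each row is the pose to reach, as a shift and turn from the pose commanded when the call began, along the tool's axes at that moment; what a row does not reach only later rows make up. A row lasts 1/10 s, in which the tool goes at most 50 mm and 8.59 degrees, less where a joint would pass 70% of its speed; a pose out of reach is approached as far as the arm can. A call with a gripper value outside its range is refused whole. The fingers move at their own pace and stop on an object; "grip_force" is the grip in N (left out, the last holds). Time passes only in rows, so rows that repeat a pose let the fingers close. It gives the time, the measured TCP pose, the force, the opening and the grip force at its end, in the units of the state.
- monitor.sense(): the state, without advancing time (a new reading comes with each control period).
- imaging.grab_frame(name): name is "scene" or "top"; returns the picture (384x512x3 uint8, red, green, blue); there is no depth.
- imaging.camera_info(name): a dict with "mtx" (3x3 intrinsics, pixels), "dist" ([k1, k2, p1, p2, k3] as OpenCV has them; the pictures are not rectified), "R" (3x3) and "t" (3): a world point X has camera coordinates R X + t. Camera axes: x right, y down, z forward; pixel columns grow to the right and rows downward; lengths in mm; the calibration is good to about 2 mm. A picture is of the moment at which its call begins. camera_info takes no time and is no camera call.
- r.sign_off(): hands the job in; it is judged then, once.
The state is a dict: "clock": time; "qpos": joint angles; "qvel": joint speeds; "joint_efforts": joint torques, N m; "eef_pos": TCP position; "tcp_rot": TCP orientation; "contact_force": force on the tool from outside, world axes, zero at the start; "wrist_torque": the same for the moment, N m; "opening": opening from 0.0 (shut) to 1.0 (fully open); "grasp_force": force on a finger pad.
Only numpy, scipy, OpenCV 4.12 (cv2) and the standard library are available. Lean on these libraries where they do the work, as an engineer would, in place of code of your own. Each camera call takes 0.05 s, during which the arm holds its last target. There are 200 camera calls.

## Working session

There is one attempt and no reset: what is moved stays moved. The work goes in short steps, Python scripts to look and compute and a tool call to move; the robot and the scene stay as the last step left them, time stands still between calls to the robot, and variables do not carry over. Pictures are saved under pics/ and viewed, at most 10 in all, crops included, and the job is handed in when it is done.

Besides the shell and the picture viewer there is one more tool, called after "Emit:" as a command line: name --argument value ..., lists and objects as JSON in quotes. drive_tool: Moves the arm, as the interface text tells. Its arguments: {"type":"object","properties":{"plan":{"type":"array","items":{"type":"object","properties":{"x":{"type":"number"},"y":{"type":"number"},"z":{"type":"number"},"ax":{"type":"number"},"ay":{"type":"number"},"az":{"type":"number"},"hand":{"type":"number"}}}},"grip_force":{"type":"number"}},"required":["plan"]}

```bash
ls; mkdir -p pics; python3 - <<'E'
from rig import monitor, imaging, r
import cv2,numpy as np
for n in("scene","top"):
    im=imaging.grab_frame(n); cv2.imwrite(f"pics/{n}0.png",cv2.resize(im[:,:,::-1],(800,600),interpolation=cv2.INTER_CUBIC))
    cv2.imwrite(f"raw_{n}.png",im[:,:,::-1])
    c=imaging.camera_info(n); print(n,np.round(c["mtx"],1).tolist(),np.round(c["dist"],3),(-np.array(c["R"]).T@c["t"]).round(), np.round(c["R"],2).tolist())
print(monitor.sense())
E
```

```text
pics
scene [[428.3, 0.0, 257.3], [0.0, 428.3, 192.4], [0.0, 0.0, 1.0]] [-0.166  0.     0.     0.     0.   ] [1037.  147. 1073.] [[-0.29, 0.96, 0.01], [0.82, 0.25, -0.52], [-0.5, -0.14, -0.86]]
top [[455.1, 0.0, 254.8], [0.0, 455.1, 195.6], [0.0, 0.0, 1.0]] [-0.083  0.     0.     0.     0.   ] [ 337.  -28. 1390.] [[-0.03, -1.0, -0.02], [-0.99, 0.03, -0.1], [0.1, 0.01, -0.99]]
{'clock': 0.1, 'qpos': array([-1.33237978e+00,  3.53564224e-01,  1.63407347e+00,  1.63282291e-05,
        1.15520212e+00, -2.42359770e-03]), 'qvel': array([-0.0007678 , -0.00311181, -0.00209973, -0.00125626, -0.00093256,
       -0.00139317]), 'joint_efforts': array([ 1.55771526e-03, -6.06356263e+01, -3.42819750e+01,  1.69158801e-05,
        3.93062801e-03, -1.50933209e-05]), 'eef_pos': array([ 148.96195152, -606.54041184,  230.64004979]), 'tcp_rot': array([-3.14034554e+00, -1.79526420e-05,  2.40833531e-01]), 'contact_force': array([-0.92301707,  0.89391761,  0.09694665]), 'wrist_torque': array([ 0.0533473 , -0.00930631, -0.00208445]), 'grasp_force': 0.0, 'opening': 1.0015131045946803}
```

View pics/scene0.png

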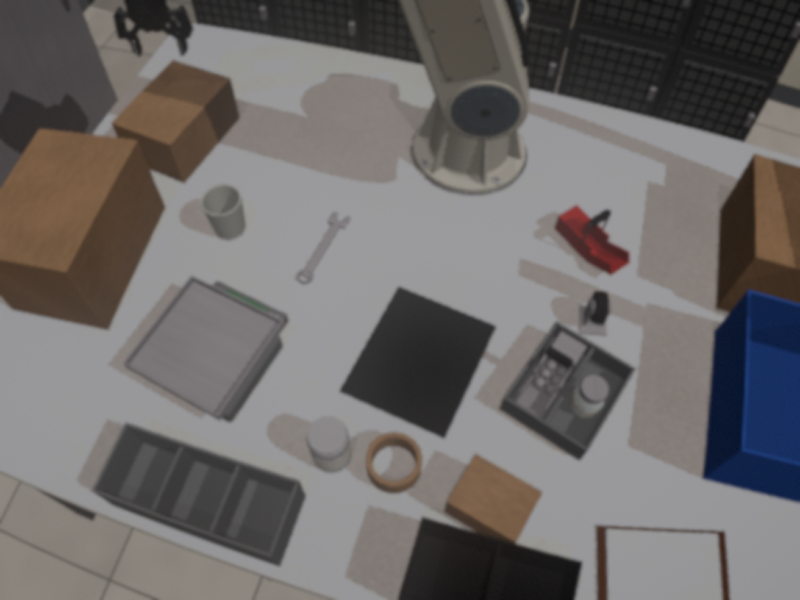

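View pics/top0.png

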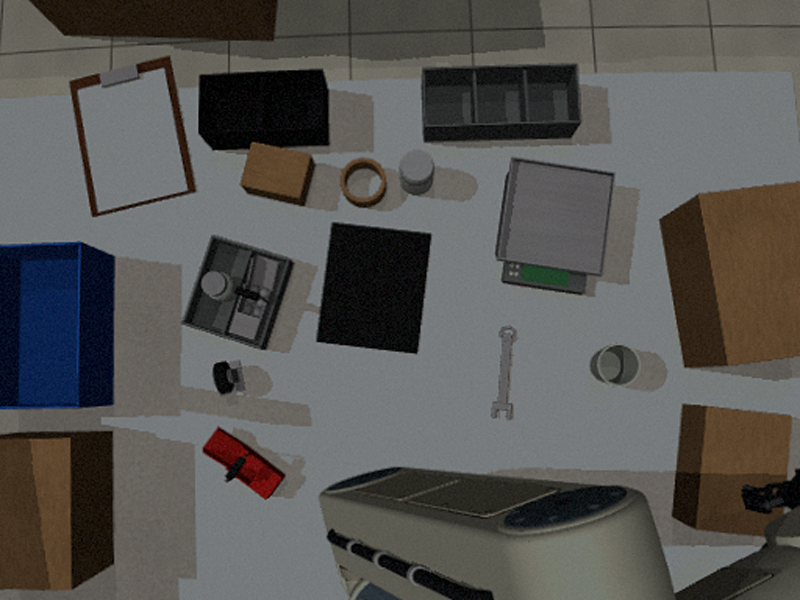

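The scene shows the hod in the robot-right cell of the crate, the jar in the other, the mat in the middle and the scale on the right (top view). I'll enlarge the crate for the hod's heading.

```bash
cat > h.py <<'E'
import cv2,numpy as np
from rig import monitor, imaging, r
def cam(n):
    c=imaging.camera_info(n); return [np.array(c[k],float) for k in("mtx","dist","R","t")]
def ray(n,uv):
    K,d,R,t=cam(n); p=cv2.undistortPoints(np.array([[uv]],float),K,d).ravel()
    return -R.T@t, R.T@np.array([p[0],p[1],1])
def onz(n,uv,z):
    o,v=ray(n,uv); return o+v*(z-o[2])/v[2]
def tri(a,b):
    (o,v),(p,w)=ray("scene",a),ray("top",b); s=np.linalg.lstsq(np.c_[v,-w],p-o,rcond=None)[0]
    return (o+v*s[0]+p+w*s[1])/2
def proj(n,X):
    K,d,R,t=cam(n); return cv2.projectPoints(np.array(X,float).reshape(-1,1,3),cv2.Rodrigues(R)[0],t,K,d)[0].reshape(-1,2)
E
python3 - <<'E'
import cv2
a=cv2.imread("raw_scene.png")[195:300,310:415]; b=cv2.imread("raw_top.png")[140:230,108:198]
f=lambda i:cv2.convertScaleAbs(cv2.resize(i,(400,600 if 0 else 400),interpolation=cv2.INTER_CUBIC),alpha=1.8)
cv2.imwrite("pics/crop1.png",cv2.hconcat([f(a),f(b)]))
E
```

```text
(no output)
```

View pics/crop1.png

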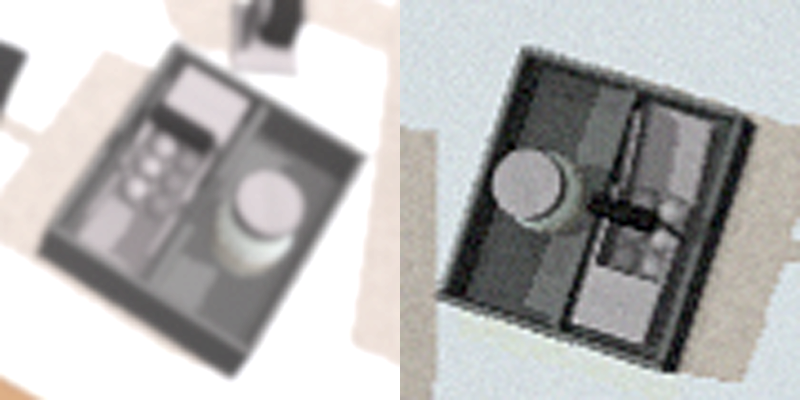

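The crop shows the block on the robot side, the balls ahead of it and the ramp away from the robot, so the mouth points to about +x, turned slightly to −y. The black grip is at crop (183,127) in the scene view and (622,212) in the top view.

```bash
python3 - <<'E'
from h import *
np.set_printoptions(suppress=True,precision=1)
T=lambda p:np.array(p)*.64
A=lambda p:(310+p[0]*105/400,195+p[1]*105/400)
B=lambda p:(108+(p[0]-400)*.225,140+p[1]*.225)
def quad(nm,n,P,z):
    W=np.array([onz(n,p,z) for p in P]);print(nm,n,W.mean(0),"sides",[round(float(np.linalg.norm(W[i]-W[(i+1)%4])),0) for i in range(4)],"dirs",[round(float(np.degrees(np.arctan2(*(W[(i+1)%4]-W[i])[1::-1]))),1) for i in range(4)])
quad("crate","top",[B(p) for p in[(523,48),(752,115),(672,370),(438,295)]],52)
quad("crate","scene",[A(p) for p in[(180,45),(365,158),(235,375),(42,245)]],52)
quad("mat","top",[T(p) for p in[(331,223),(431,234),(417,353),(317,342)]],4)
quad("mat","scene",[T(p) for p in[(400,288),(494,326),(444,436),(341,391)]],4)
quad("pan","top",[T(p) for p in[(512,158),(614,172),(602,275),(497,261)]],77)
quad("pan","scene",[T(p) for p in[(192,279),(287,320),(220,416),(127,348)]],77)
print("grip",tri(A((183,127)),B((622,212))))
print("block top quad",[onz("top",B(p),51) for p in[(585,265),(663,275),(640,342),(568,322)]])
print("block scene",[onz("scene",A(p),51) for p in[(183,62),(250,100),(225,148),(165,100)]])
print("can top",onz("top",T((417,160)),100),"jar",onz("top",B((527,185)),75+6),"tape",onz("top",T((363,180)),48),"carton",onz("top",T((283,170)),70),"castor",onz("top",T((227,378)),79))
E
```

```text
crate top [512.2 294.3  52. ] sides [164.0, 179.0, 168.0, 176.0] dirs [-108.3, 161.8, 70.9, -19.3]
crate scene [525.1 300.5  52. ] sides [153.0, 194.0, 153.0, 191.0] dirs [70.4, -19.4, -110.5, 160.7]
mat top [517.3  35.4   4. ] sides [200.0, 237.0, 197.0, 238.0] dirs [-98.3, 171.4, 82.0, -7.7]
mat scene [521.6  40.4   4. ] sides [190.0, 233.0, 193.0, 234.0] dirs [81.7, -8.2, -97.9, 171.0]
pan top [ 632.9 -315.4   77. ] sides [196.0, 201.0, 198.0, 201.0] dirs [-99.6, 169.7, 80.6, -10.9]
pan scene [ 631.  -309.2   77. ] sides [198.0, 200.0, 215.0, 168.0] dirs [82.1, -11.1, -106.8, 163.4]
grip [501.2 266.4 101.5]
block top quad [array([472.8, 302. ,  51. ]), array([464.4, 249.3,  51. ]), array([420. , 265.2,  51. ]), array([434.8, 313.8,  51. ])]
block scene [array([421.2, 264.9,  51. ]), array([437.6, 317.2,  51. ]), array([480.6, 305.8,  51. ]), array([455.5, 257.7,  51. ])]
can top [742.5 -55.6 100. ] jar [523.9 333.1  81. ] tape [722.4  49.2  48. ] carton [741.5 201.2  70. ] castor [347.3 308.8  79. ]
```

```bash
cat >> h.py <<'E'
from scipy.spatial.transform import Rotation as Rot
def tool(yaw,lean=0):
    "yaw deg of tool x (tool down), then lean deg about tool y"
    return Rot.from_euler('z',yaw,degrees=True)*Rot.from_euler('x',180,degrees=True)*Rot.from_euler('y',lean,degrees=True)
def go(p,Rt):
    s=monitor.sense(); R0=Rot.from_euler('xyz',s["tcp_rot"])
    d=R0.inv().apply(np.array(p)-s["eef_pos"])/50; w=(R0.inv()*Rt).as_rotvec(degrees=True)/6
    print("t",round(s["clock"],2),"pos",np.round(s["eef_pos"],1),"F",np.round(s["contact_force"],1),"open",round(s["opening"]*85.4,1),"gf",round(s["grasp_force"],1))
    print("shift",np.round(d,3),"turn",np.round(w,3))
E
python3 - <<'E'
from h import *
go((500,265,170),tool(71))
E
```

```text
t 0.1 pos [ 149.  -606.5  230.6] F [-0.9  0.9  0.1] open 85.5 gf 0.0
shift [ 10.976 -15.252   1.232] turn [-1.100e-02 -6.000e-03 -9.534e+00]
```

Emit:
drive_tool --plan '[{"x":11,"y":-15.3,"z":0,"az":-9.5,"hand":85},{"x":11,"y":-15.3,"z":0,"az":-9.5,"hand":85},{"x":11,"y":-15.3,"z":0,"az":-9.5,"hand":85},{"x":11,"y":-15.3,"z":0,"az":-9.5,"hand":85},{"x":11,"y":-15.3,"z":0,"az":-9.5,"hand":85},{"x":11,"y":-15.3,"z":0,"az":-9.5,"hand":85},{"x":11,"y":-15.3,"z":0,"az":-9.5,"hand":85},{"x":11,"y":-15.3,"z":0,"az":-9.5,"hand":85}]'

```text
invalid input
```

```bash
python3 - <<'E'
from h import *
go((500,265,170),tool(71))
E
```

```text
t 0.1 pos [ 149.  -606.5  230.6] F [-0.9  0.9  0.1] open 85.5 gf 0.0
shift [ 10.976 -15.252   1.232] turn [-1.100e-02 -6.000e-03 -9.534e+00]
```

Emit:
drive_tool --plan '[{"x":1,"y":-1.4,"z":0,"ax":0,"ay":0,"az":-1,"hand":85}]' --grip_force 40

```text
clock: 0.2
eef_pos: [166.6, -563.7, 230.7]
tcp_rot: [3.139, 0.001, 0.344]
contact_force: [1.1, -0.2, 0.1]
opening: 0.996
grasp_force: 0.0
```

```bash
python3 - <<'E'
from h import *
go((500,265,190),tool(71))
E
```

```text
t 0.2 pos [ 166.6 -563.7  230.7] F [ 1.1 -0.2  0.1] open 85.1 gf 0.0
shift [ 11.864 -13.359   0.773] turn [ 0.015  0.019 -8.55 ]
```

Emit:
drive_tool --plan '[{"x":11.9,"y":-13.4,"z":0.7,"ax":0,"ay":0,"az":-8.5,"hand":85},{"x":11.9,"y":-13.4,"z":0.7,"ax":0,"ay":0,"az":-8.5,"hand":85},{"x":11.9,"y":-13.4,"z":0.7,"ax":0,"ay":0,"az":-8.5,"hand":85},{"x":11.9,"y":-13.4,"z":0.7,"ax":0,"ay":0,"az":-8.5,"hand":85},{"x":11.9,"y":-13.4,"z":0.7,"ax":0,"ay":0,"az":-8.5,"hand":85},{"x":11.9,"y":-13.4,"z":0.7,"ax":0,"ay":0,"az":-8.5,"hand":85},{"x":11.9,"y":-13.4,"z":0.7,"ax":0,"ay":0,"az":-8.5,"hand":85},{"x":11.9,"y":-13.4,"z":0.7,"ax":0,"ay":0,"az":-8.5,"hand":85}]'

```text
clock: 1.0
eef_pos: [316.2, -187.6, 215.7]
tcp_rot: [3.141, 0.0, 1.235]
contact_force: [1.5, -0.1, 0.4]
opening: 0.991
grasp_force: 0.0
```

```bash
python3 - <<'E'
from h import *
go((500,265,170),tool(71))
E
```

```text
t 1.0 pos [ 316.2 -187.6  215.7] F [ 1.5 -0.1  0.4] open 84.7 gf 0.0
shift [9.757 0.491 0.913] turn [ 0.004  0.    -0.037]
```

Emit:
drive_tool --plan '[{"x":9.75,"y":0.5,"z":0,"ax":0,"ay":0,"az":0,"hand":85},{"x":9.75,"y":0.5,"z":0,"ax":0,"ay":0,"az":0,"hand":85},{"x":9.75,"y":0.5,"z":0,"ax":0,"ay":0,"az":0,"hand":85},{"x":9.75,"y":0.5,"z":0,"ax":0,"ay":0,"az":0,"hand":85},{"x":9.75,"y":0.5,"z":0,"ax":0,"ay":0,"az":0,"hand":85},{"x":9.75,"y":0.5,"z":0,"ax":0,"ay":0,"az":0,"hand":85},{"x":9.75,"y":0.5,"z":0,"ax":0,"ay":0,"az":0,"hand":85},{"x":9.75,"y":0.5,"z":0,"ax":0,"ay":0,"az":0,"hand":85}]'

```text
clock: 1.8
eef_pos: [466.9, 183.3, 215.5]
tcp_rot: [-3.142, 0.0, 1.236]
contact_force: [1.6, -1.8, 0.6]
opening: 0.993
grasp_force: 0.0
```

```bash
python3 - <<'E'
from h import *
go((500,265,150),tool(71))
E
```

```text
t 1.8 pos [466.9 183.3 215.5] F [ 1.6 -1.8  0.6] open 84.8 gf 0.0
shift [1.761 0.088 1.309] turn [-0.001  0.003 -0.028]
```

Emit:
drive_tool --plan '[{"x":1.2,"y":0.1,"z":0.6,"ax":0,"ay":0,"az":0,"hand":85},{"x":1.2,"y":0.1,"z":0.6,"ax":0,"ay":0,"az":0,"hand":85},{"x":1.2,"y":0.1,"z":0.6,"ax":0,"ay":0,"az":0,"hand":85},{"x":1.2,"y":0.1,"z":0.6,"ax":0,"ay":0,"az":0,"hand":85}]'

```text
clock: 2.2
eef_pos: [490.5, 235.3, 185.3]
tcp_rot: [-3.14, 0.002, 1.236]
contact_force: [1.1, -0.4, -0.2]
opening: 0.995
grasp_force: 0.0
```

```bash
python3 - <<'E'
from h import *
go((500,265,84),tool(71))
E
```

```text
t 2.2 pos [490.5 235.3 185.3] F [ 1.1 -0.4 -0.2] open 85.0 gf 0.0
shift [ 0.627 -0.013  2.025] turn [-0.011  0.015 -0.029]
```

Emit:
drive_tool --plan '[{"x":0.6,"y":0,"z":0.5,"ax":0,"ay":0,"az":0,"hand":85},{"x":0.6,"y":0,"z":1,"ax":0,"ay":0,"az":0,"hand":85},{"x":0.6,"y":0,"z":1.5,"ax":0,"ay":0,"az":0,"hand":85},{"x":0.6,"y":0,"z":2,"ax":0,"ay":0,"az":0,"hand":85},{"x":0.6,"y":0,"z":2,"ax":0,"ay":0,"az":0,"hand":85}]'

```text
clock: 2.7
eef_pos: [499.1, 261.8, 83.8]
tcp_rot: [-3.138, 0.004, 1.234]
contact_force: [0.3, -0.2, -0.2]
opening: 0.995
grasp_force: 0.0
```

```bash
cat > snap.py <<'E'
import sys
from h import *
# snap.py out x y z : crop of both views about the world point
p=np.array(sys.argv[2:5],float); s=int(sys.argv[5]) if len(sys.argv)>5 else 50; o=[]
for n in("scene","top"):
    im=imaging.grab_frame(n)[:,:,::-1]; u,v=proj(n,p)[0].astype(int); u=max(s,min(511-s,u)); v=max(s,min(383-s,v))
    o.append(cv2.convertScaleAbs(cv2.resize(im[v-s:v+s,u-s:u+s],(400,400),interpolation=cv2.INTER_CUBIC),alpha=1.7)); print(n,"origin",u-s,v-s,"scale",2*s/400)
cv2.imwrite("pics/%s.png"%sys.argv[1],cv2.hconcat(o))
E
python3 snap.py s2 500 265 90
python3 - <<'E'
from h import *
go((500,265,84),tool(71))
E
```

```text
scene origin 306 179 scale 0.25
top origin 108 138 scale 0.25
t 2.8 pos [501.2 263.3  86.6] F [ 1.   0.5 -0.1] open 85.2 gf 0.0
shift [ 0.023 -0.034  0.052] turn [-0.001  0.002 -0.045]
```

View pics/s2.png

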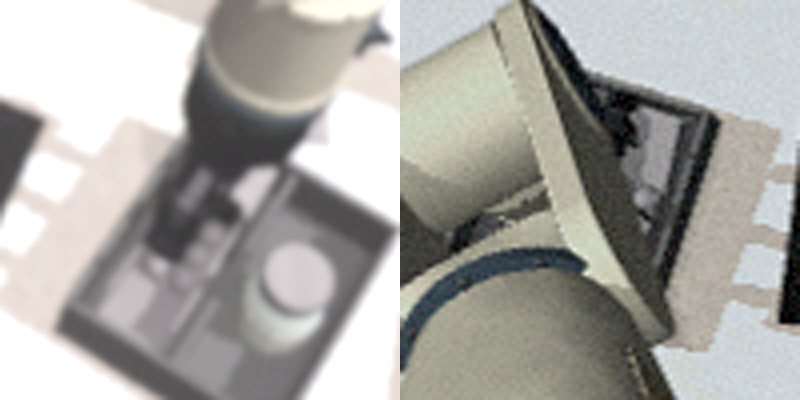

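The picture shows the fingers over the hod, with the front one at about (165,235) over the balls and the bail grip behind it near (215,205). I'll close on it.

Emit:
drive_tool --plan '[{"x":0,"y":0,"z":0,"ax":0,"ay":0,"az":0,"hand":0},{"x":0,"y":0,"z":0,"ax":0,"ay":0,"az":0,"hand":0},{"x":0,"y":0,"z":0,"ax":0,"ay":0,"az":0,"hand":0},{"x":0,"y":0,"z":0,"ax":0,"ay":0,"az":0,"hand":0},{"x":0,"y":0,"z":0,"ax":0,"ay":0,"az":0,"hand":0},{"x":0,"y":0,"z":0,"ax":0,"ay":0,"az":0,"hand":0},{"x":0,"y":0,"z":0,"ax":0,"ay":0,"az":0,"hand":0},{"x":0,"y":0,"z":0,"ax":0,"ay":0,"az":0,"hand":0}]' --grip_force 40

```text
clock: 3.6
eef_pos: [500.6, 264.7, 86.1]
tcp_rot: [-3.141, 0.0, 1.236]
contact_force: [-4.3, 1.1, 7.1]
opening: 0.158
grasp_force: 38.8
```

Emit:
drive_tool --plan '[{"x":0,"y":0,"z":-0.2,"ax":0,"ay":0,"az":0,"hand":0},{"x":0,"y":0,"z":-0.4,"ax":0,"ay":0,"az":0,"hand":0},{"x":0,"y":0,"z":-0.6,"ax":0,"ay":0,"az":0,"hand":0},{"x":0,"y":0,"z":-0.8,"ax":0,"ay":0,"az":0,"hand":0},{"x":0,"y":0,"z":-1.0,"ax":0,"ay":0,"az":0,"hand":0},{"x":0,"y":0,"z":-1.3,"ax":0,"ay":0,"az":0,"hand":0},{"x":0,"y":0,"z":-1.6,"ax":0,"ay":0,"az":0,"hand":0},{"x":0,"y":0,"z":-1.9,"ax":0,"ay":0,"az":0,"hand":0}]'

```text
clock: 4.4
eef_pos: [501.1, 264.3, 181.8]
tcp_rot: [3.141, -0.0, 1.236]
contact_force: [-0.3, -0.4, -5.3]
opening: 0.155
grasp_force: 40.0
```

```bash
python3 snap.py s3 500 265 130 60
python3 - <<'E'
from h import *
go((519,38,205),tool(71))
E
```

```text
scene origin 299 162 scale 0.3
top origin 95 126 scale 0.3
t 4.5 pos [502.4 265.  183.2] F [ 1.2  0.1 -4.6] open 13.4 gf 39.9
shift [-4.178  1.808 -0.444] turn [ 0.027 -0.028 -0.035]
```

View pics/s3.png

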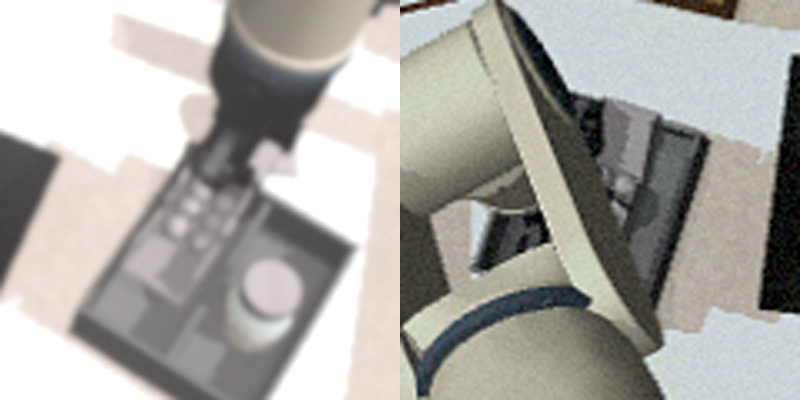

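The hod is hanging level, clear of the crate, with the balls in its well. I'll carry it to the mat.

Emit:
drive_tool --plan '[{"x":-0.25,"y":0.1,"z":-0.2,"ax":0,"ay":0,"az":0,"hand":0},{"x":-0.75,"y":0.3,"z":-0.2,"ax":0,"ay":0,"az":0,"hand":0},{"x":-1.4,"y":0.6,"z":-0.2,"ax":0,"ay":0,"az":0,"hand":0},{"x":-2.1,"y":0.9,"z":-0.2,"ax":0,"ay":0,"az":0,"hand":0},{"x":-2.8,"y":1.2,"z":-0.2,"ax":0,"ay":0,"az":0,"hand":0},{"x":-3.4,"y":1.45,"z":-0.2,"ax":0,"ay":0,"az":0,"hand":0},{"x":-3.9,"y":1.65,"z":-0.1,"ax":0,"ay":0,"az":0,"hand":0},{"x":-4.15,"y":1.75,"z":0,"ax":0,"ay":0,"az":0,"hand":0}]'

```text
clock: 5.3
eef_pos: [514.9, 37.0, 180.4]
tcp_rot: [-3.141, 0.001, 1.234]
contact_force: [0.7, 0.1, -4.9]
opening: 0.153
grasp_force: 39.6
```

Emit:
drive_tool --plan '[{"x":0,"y":0,"z":0.3,"ax":0,"ay":0,"az":0,"hand":0},{"x":0,"y":0,"z":0.6,"ax":0,"ay":0,"az":0,"hand":0},{"x":0,"y":0,"z":0.9,"ax":0,"ay":0,"az":0,"hand":0},{"x":0,"y":0,"z":1.2,"ax":0,"ay":0,"az":0,"hand":0},{"x":0,"y":0,"z":1.5,"ax":0,"ay":0,"az":0,"hand":0},{"x":0,"y":0,"z":1.6,"ax":0,"ay":0,"az":0,"hand":0},{"x":0,"y":0,"z":1.7,"ax":0,"ay":0,"az":0,"hand":0},{"x":0,"y":0,"z":1.7,"ax":0,"ay":0,"az":0,"hand":0}]'

```text
clock: 6.1
eef_pos: [515.3, 39.7, 95.4]
tcp_rot: [-3.141, 0.0, 1.236]
contact_force: [0.4, -0.6, -4.3]
opening: 0.158
grasp_force: 39.5
```

```bash
python3 - <<'E'
from h import *
go((516,38,84),tool(71))
E
```

```text
t 6.1 pos [515.3  39.7  95.4] F [ 0.4 -0.6 -4.3] open 13.5 gf 39.5
shift [-0.027  0.024  0.228] turn [-0.006  0.002 -0.034]
```

Emit:
drive_tool --plan '[{"x":0,"y":0,"z":0.08,"ax":0,"ay":0,"az":0,"hand":0},{"x":0,"y":0,"z":0.14,"ax":0,"ay":0,"az":0,"hand":0},{"x":0,"y":0,"z":0.2,"ax":0,"ay":0,"az":0,"hand":0},{"x":0,"y":0,"z":0.23,"ax":0,"ay":0,"az":0,"hand":0},{"x":0,"y":0,"z":0.23,"ax":0,"ay":0,"az":0,"hand":0}]'

```text
clock: 6.6
eef_pos: [515.8, 39.6, 84.6]
tcp_rot: [3.141, -0.0, 1.236]
contact_force: [-0.8, -0.7, 2.6]
opening: 0.155
grasp_force: 40.5
```

Emit:
drive_tool --plan '[{"x":0,"y":0,"z":0,"ax":0,"ay":0,"az":0,"hand":60},{"x":0,"y":0,"z":0,"ax":0,"ay":0,"az":0,"hand":60},{"x":0,"y":0,"z":0,"ax":0,"ay":0,"az":0,"hand":60},{"x":0,"y":0,"z":0,"ax":0,"ay":0,"az":0,"hand":60},{"x":0,"y":0,"z":0,"ax":0,"ay":0,"az":0,"hand":60},{"x":0,"y":0,"z":-0.6,"ax":0,"ay":0,"az":0,"hand":85},{"x":0,"y":0,"z":-1.6,"ax":0,"ay":0,"az":0,"hand":85},{"x":0,"y":0,"z":-2.6,"ax":0,"ay":0,"az":0,"hand":85}]'

```text
clock: 7.4
eef_pos: [514.7, 39.6, 215.1]
tcp_rot: [-3.14, 0.001, 1.236]
contact_force: [1.5, 0.1, 0.3]
opening: 1.0
grasp_force: 0.0
```

Emit:
drive_tool --plan '[{"x":-1,"y":-3,"z":-1,"ax":0,"ay":0,"az":0,"hand":85},{"x":-2,"y":-4,"z":-1,"ax":0,"ay":0,"az":0,"hand":85},{"x":-3,"y":-4,"z":-1,"ax":0,"ay":0,"az":0,"hand":85},{"x":-4,"y":-4,"z":-1,"ax":0,"ay":0,"az":0,"hand":85},{"x":-4,"y":-4,"z":-1,"ax":0,"ay":0,"az":0,"hand":85},{"x":-4,"y":-4,"z":-1,"ax":0,"ay":0,"az":0,"hand":85}]'

```text
clock: 8.0
eef_pos: [259.2, -83.8, 264.4]
tcp_rot: [3.141, 0.0, 1.238]
contact_force: [0.1, -1.4, 1.4]
opening: 0.997
grasp_force: 0.0
```

```bash
python3 snap.py s4 516 38 30 60
python3 - <<'E'
from h import *
go((516,38,84),tool(71))
E
```

```text
scene origin 209 162 scale 0.3
top origin 178 123 scale 0.3
t 8.1 pos [257.2 -86.  264.5] F [ 0.5 -0.  -0.5] open 84.6 gf 0.0
shift [4.075 4.044 3.607] turn [ 0.008  0.014 -0.094]
```

View pics/s4.png

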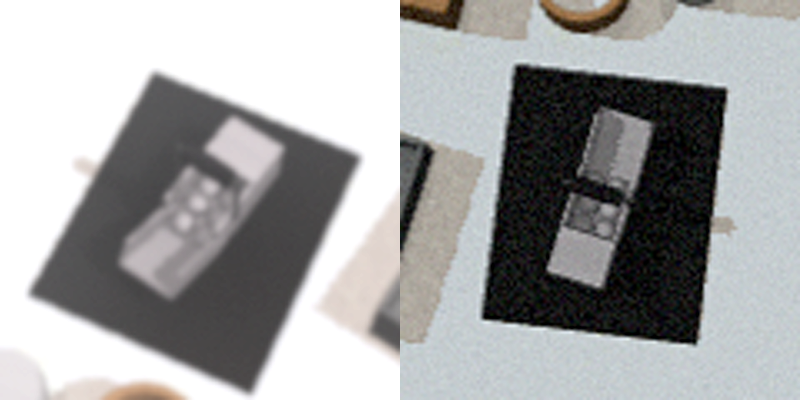

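The hod stands on the mat, block near the robot, mouth pointing to +x and slightly −y. In the top crop the block's top runs from (565,230) to (602,288), and its lip is at (603,105)–(655,122).

```bash
python3 - <<'E'
from h import *
np.set_printoptions(suppress=True,precision=1)
B=lambda p:(178+(p[0]-400)*.3,123+p[1]*.3); A=lambda p:(209+p[0]*.3,162+p[1]*.3)
Q=np.array([onz("top",B(p),49) for p in[(565,230),(622,242),(602,288),(547,273)]]);print(Q,Q.mean(0))
Q=np.array([onz("scene",A(p),49) for p in[(237,115),(285,150),(253,188),(208,148)]]);print(Q,Q.mean(0))
print("lip",[onz("top",B(p),45) for p in[(603,107),(655,122)]])
print("lip sc",[onz("scene",A(p),40) for p in[(120,248),(173,297)]])
print("side dir",[onz("top",B(p),49) for p in[(547,273),(602,107)]])
for a in (-17,-19,-21):
    c,s=np.cos(np.radians(a)),np.sin(np.radians(a)); print(a,"from bail: block",515.5-53.5*c,39.5-53.5*s,"lip",515.5+83*c,39.5+83*s)
E
```

```text
[[488.5  69.1  49. ]
 [476.2  18.6  49. ]
 [435.8  37.5  49. ]
 [450.6  86.   49. ]] [462.8  52.8  49. ]
[[437.9  47.   49. ]
 [458.5  93.5  49. ]
 [500.3  77.3  49. ]
 [475.4  32.4  49. ]] [468.   62.6  49. ]
lip [array([599.4,  32.5,  45. ]), array([584.1, -13.9,  45. ])]
lip sc [array([578.8, -10.7,  40. ]), array([607. ,  41.6,  40. ])]
side dir [array([450.6,  86. ,  49. ]), array([598.6,  33.3,  49. ])]
-17 from bail: block 464.3376955559776 55.14188620266641 lip 594.873294744932 15.23314850801285
-19 from bail: block 464.91475620543656 56.917896263457884 lip 593.9780417747434 12.477843180055995
-21 from bail: block 465.55344718239974 58.672685300673564 lip 592.9871753992677 9.755460187740077
```

```bash
python3 - <<'E'
from h import *
go((395,82,230),tool(161,-40))
E
```

```text
t 8.1 pos [257.2 -86.  264.5] F [ 0.5 -0.  -0.5] open 84.6 gf 0.0
shift [4.089 1.471 0.685] turn [ -5.253  -5.18  -14.418]
```

Emit:
drive_tool --plan '[{"x":4.1,"y":1.5,"z":0.7,"ax":-5.25,"ay":-5.2,"az":-14.4,"hand":85},{"x":4.1,"y":1.5,"z":0.7,"ax":-5.25,"ay":-5.2,"az":-14.4,"hand":85},{"x":4.1,"y":1.5,"z":0.7,"ax":-5.25,"ay":-5.2,"az":-14.4,"hand":85},{"x":4.1,"y":1.5,"z":0.7,"ax":-5.25,"ay":-5.2,"az":-14.4,"hand":85},{"x":4.1,"y":1.5,"z":0.7,"ax":-5.25,"ay":-5.2,"az":-14.4,"hand":85},{"x":4.1,"y":1.5,"z":0.7,"ax":-5.25,"ay":-5.2,"az":-14.4,"hand":85},{"x":4.1,"y":1.5,"z":0.7,"ax":-5.25,"ay":-5.2,"az":-14.4,"hand":85},{"x":4.1,"y":1.5,"z":0.7,"ax":-5.25,"ay":-5.2,"az":-14.4,"hand":85}]'

```text
clock: 8.9
eef_pos: [399.4, 87.3, 228.8]
tcp_rot: [2.996, 0.462, 2.205]
contact_force: [0.3, 0.1, 0.1]
opening: 0.997
grasp_force: 0.0
```

```bash
python3 - <<'E'
from h import *
go((395,82,230),tool(161,-40)); s=monitor.sense(); print(s["qpos"].round(2))
E
```

```text
t 8.9 pos [399.4  87.3 228.8] F [0.3 0.1 0.1] open 85.1 gf 0.0
shift [-0.041 -0.132 -0.026] turn [-1.817 -1.823 -4.976]
[ 0.58 -0.09  2.26 -0.6   0.88  0.28]
```

Emit:
drive_tool --plan '[{"x":0,"y":-0.1,"z":0,"ax":-1.8,"ay":-1.8,"az":-5,"hand":85},{"x":0,"y":-0.1,"z":0,"ax":-1.8,"ay":-1.8,"az":-5,"hand":85},{"x":0,"y":-0.1,"z":0,"ax":-1.8,"ay":-1.8,"az":-5,"hand":85},{"x":0,"y":-0.1,"z":0,"ax":-1.8,"ay":-1.8,"az":-5,"hand":85},{"x":0,"y":-0.1,"z":0,"ax":-1.8,"ay":-1.8,"az":-5,"hand":85},{"x":0,"y":-0.1,"z":0,"ax":-1.8,"ay":-1.8,"az":-5,"hand":85}]'

```text
clock: 9.5
eef_pos: [395.3, 83.0, 228.6]
tcp_rot: [3.139, 0.693, 2.8]
contact_force: [-0.2, -0.2, 0.3]
opening: 0.996
grasp_force: 0.0
```

```bash
python3 - <<'E'
from h import *
go((417,74,93),tool(161,-40)); s=monitor.sense(); print(s["qpos"].round(2))
E
```

```text
t 9.5 pos [395.3  83.  228.6] F [-0.2 -0.2  0.3] open 85.0 gf 0.0
shift [ 1.372 -0.029  2.386] turn [-0.041 -0.051 -0.074]
[ 0.68 -0.17  2.44 -0.96  0.72  0.15]
```

Emit:
drive_tool --plan '[{"x":0.3,"y":0,"z":0.6,"ax":0,"ay":0,"az":0,"hand":85},{"x":0.7,"y":0,"z":1.2,"ax":0,"ay":0,"az":0,"hand":85},{"x":1.0,"y":0,"z":1.8,"ax":0,"ay":0,"az":0,"hand":85},{"x":1.37,"y":0,"z":2.4,"ax":0,"ay":0,"az":0,"hand":85},{"x":1.37,"y":0,"z":2.4,"ax":0,"ay":0,"az":0,"hand":85},{"x":1.37,"y":0,"z":2.4,"ax":0,"ay":0,"az":0,"hand":85}]'

```text
clock: 10.1
eef_pos: [412.2, 90.1, 131.5]
tcp_rot: [-3.112, 0.65, 2.801]
contact_force: [-0.4, 0.1, 0.1]
opening: 1.0
grasp_force: 0.0
```

```bash
python3 - <<'E'
from h import *
go((478,53,15),tool(161,-40)); s=monitor.sense(); print(s["qpos"].round(2))
E
```

```text
t 10.1 pos [412.2  90.1 131.5] F [-0.4  0.1  0.1] open 85.4 gf 0.0
shift [ 0.226 -0.18   2.762] turn [-0.334 -0.461 -0.06 ]
[ 0.65  0.13  2.47 -1.29  0.57  0.57]
```

```bash
python3 - <<'E'
from h import *
go((443,65,105),tool(161,-20))
E
```

```text
t 10.1 pos [412.2  90.1 131.5] F [-0.4  0.1  0.1] open 85.4 gf 0.0
shift [-0.274 -0.243  0.883] turn [-0.32   2.872 -0.118]
```

Emit:
drive_tool --plan '[{"x":-0.3,"y":-0.24,"z":0.2,"ax":-0.3,"ay":1.4,"az":-0.1,"hand":85},{"x":-0.3,"y":-0.24,"z":0.5,"ax":-0.3,"ay":2.9,"az":-0.1,"hand":85},{"x":-0.27,"y":-0.24,"z":0.9,"ax":-0.3,"ay":2.9,"az":-0.1,"hand":85},{"x":-0.27,"y":-0.24,"z":0.9,"ax":-0.3,"ay":2.9,"az":-0.1,"hand":85},{"x":-0.27,"y":-0.24,"z":0.9,"ax":-0.3,"ay":2.9,"az":-0.1,"hand":85}]'

```text
clock: 10.6
eef_pos: [443.8, 64.6, 105.2]
tcp_rot: [3.14, 0.346, 2.808]
contact_force: [-0.4, -0.5, -0.1]
opening: 0.995
grasp_force: 0.0
```

```bash
python3 - <<'E'
from h import *
go((472,55,12),tool(161,-20)); s=monitor.sense(); print(s["qpos"].round(2))
E
```

```text
t 10.6 pos [443.8  64.6 105.2] F [-0.4 -0.5 -0.1] open 85.0 gf 0.0
shift [0.073 0.    1.956] turn [ 0.008 -0.027 -0.021]
[ 0.29  0.16  2.32 -0.51  0.42 -0.51]
```

Emit:
drive_tool --plan '[{"x":0,"y":0,"z":0.5,"ax":0,"ay":0,"az":0,"hand":85},{"x":0.05,"y":0,"z":1.0,"ax":0,"ay":0,"az":0,"hand":85},{"x":0.05,"y":0,"z":1.4,"ax":0,"ay":0,"az":0,"hand":85},{"x":0.07,"y":0,"z":1.7,"ax":0,"ay":0,"az":0,"hand":85},{"x":0.07,"y":0,"z":1.95,"ax":0,"ay":0,"az":0,"hand":85},{"x":0.07,"y":0,"z":1.95,"ax":0,"ay":0,"az":0,"hand":85},{"x":0.07,"y":0,"z":1.95,"ax":0,"ay":0,"az":0,"hand":85}]'

```text
clock: 11.3
eef_pos: [471.0, 54.7, 12.0]
tcp_rot: [-3.14, 0.347, 2.809]
contact_force: [-0.2, 0.3, 0.3]
opening: 0.995
grasp_force: 0.0
```

```bash
python3 - <<'E'
from h import *
go((472,55,12),tool(161,-20)); s=monitor.sense(); print(s["qpos"].round(2))
E
```

```text
t 11.3 pos [471.   54.7  12. ] F [-0.2  0.3  0.3] open 85.0 gf 0.0
shift [-0.016  0.011  0.005] turn [-0.015 -0.02  -0.01 ]
[ 0.25  0.42  2.32 -1.05  0.22  0.02]
```

Emit:
drive_tool --plan '[{"x":0,"y":0,"z":0,"ax":0,"ay":0,"az":0,"hand":40},{"x":0,"y":0,"z":0,"ax":0,"ay":0,"az":0,"hand":40},{"x":0,"y":0,"z":0,"ax":0,"ay":0,"az":0,"hand":40},{"x":0,"y":0,"z":0,"ax":0,"ay":0,"az":0,"hand":40},{"x":0,"y":0,"z":0,"ax":0,"ay":0,"az":0,"hand":40},{"x":0,"y":0,"z":0,"ax":0,"ay":0,"az":0,"hand":40},{"x":0,"y":0,"z":0,"ax":0,"ay":0,"az":0,"hand":40}]' --grip_force 80

```text
clock: 12.0
eef_pos: [471.0, 55.0, 12.3]
tcp_rot: [-3.141, 0.348, 2.809]
contact_force: [-4.8, 1.2, 14.1]
opening: 0.602
grasp_force: 80.9
```

```bash
cat >> h.py <<'E'
_g=tool(160.94,-20); BT=_g.inv().apply(np.array([465,57.5,26.5])-[471,55,12.3])  # block centre in tool
def hod(lip,tip,yaw=-19.06):
    "tool pose for lip position and nose-down tip"
    Rh=Rot.from_euler('z',yaw,degrees=True)*Rot.from_euler('y',tip,degrees=True)
    Rt=tool(yaw+180,-20+tip); return np.array(lip)-Rh.apply([136.5,0,7.5])-Rt.apply(BT),Rt
def lipnow():
    s=monitor.sense(); Rt=Rot.from_euler('xyz',s["tcp_rot"]); Rh=Rt*tool(160.94,-20).inv()*Rot.from_euler('z',-19.06,degrees=True)
    e=Rh.as_matrix(); print("lip",np.round(s["eef_pos"]+Rt.apply(BT)+Rh.apply([136.5,0,7.5]),1),"tip",np.round(np.degrees(np.arcsin(-e[2,0])),1),"q",s["qpos"].round(2))
def pan(x,y,h): 
    a=np.radians(-10); return np.array([632+x*np.cos(a)-y*np.sin(a),-312+x*np.sin(a)+y*np.cos(a),62+h])
E
python3 - <<'E'
from h import *
lipnow()
p,R=hod(pan(-75,10,85),0); print(p); go((*p[:2],p[2]),R); 
s=monitor.sense();go((471,55,130),tool(160.94,-20))
E
```

```text
lip [594.1  12.9  33.8] tip 0.1 q [ 0.25  0.42  2.32 -1.05  0.22  0.03]
[ 436.859223  -247.0531257  125.3      ]
t 12.0 pos [471.   55.   12.3] F [-4.8  1.2 14.1] open 51.4 gf 80.9
shift [-2.017 -5.934 -1.67 ] turn [-0.005 -0.013  0.   ]
t 12.0 pos [471.   55.   12.3] F [-4.8  1.2 14.1] open 51.4 gf 80.9
shift [-8.020e-01 -2.000e-03 -2.213e+00] turn [-0.005 -0.013  0.   ]
```

Lift straight up.

Emit:
drive_tool --plan '[{"x":-0.05,"y":0,"z":-0.14,"ax":0,"ay":0,"az":0,"hand":40},{"x":-0.1,"y":0,"z":-0.27,"ax":0,"ay":0,"az":0,"hand":40},{"x":-0.2,"y":0,"z":-0.55,"ax":0,"ay":0,"az":0,"hand":40},{"x":-0.3,"y":0,"z":-0.83,"ax":0,"ay":0,"az":0,"hand":40},{"x":-0.4,"y":0,"z":-1.1,"ax":0,"ay":0,"az":0,"hand":40},{"x":-0.5,"y":0,"z":-1.4,"ax":0,"ay":0,"az":0,"hand":40},{"x":-0.65,"y":0,"z":-1.8,"ax":0,"ay":0,"az":0,"hand":40},{"x":-0.8,"y":0,"z":-2.2,"ax":0,"ay":0,"az":0,"hand":40}]'

```text
clock: 12.8
eef_pos: [469.6, 54.9, 128.6]
tcp_rot: [-3.14, 0.344, 2.81]
contact_force: [0.1, 0.3, -3.8]
opening: 0.598
grasp_force: 84.3
```

```bash
python3 - <<'E'
from h import *
lipnow()
p,R=hod(pan(-95,10,90),0); go(p,R)
E
```

```text
lip [592.8  12.9 149.6] tip 0.3 q [ 0.25  0.15  2.26 -0.41  0.48 -0.65]
t 12.8 pos [469.6  54.9 128.6] F [ 0.1  0.3 -3.8] open 51.1 gf 84.3
shift [-0.909 -5.985  0.301] turn [-0.016 -0.05   0.008]
```

Emit:
drive_tool --plan '[{"x":-0.05,"y":-0.3,"z":0,"ax":0,"ay":0,"az":0,"hand":40},{"x":-0.15,"y":-0.9,"z":0.05,"ax":0,"ay":0,"az":0,"hand":40},{"x":-0.25,"y":-1.6,"z":0.1,"ax":0,"ay":0,"az":0,"hand":40},{"x":-0.35,"y":-2.4,"z":0.12,"ax":0,"ay":0,"az":0,"hand":40},{"x":-0.5,"y":-3.2,"z":0.15,"ax":0,"ay":0,"az":0,"hand":40},{"x":-0.6,"y":-4.0,"z":0.2,"ax":0,"ay":0,"az":0,"hand":40},{"x":-0.75,"y":-4.8,"z":0.25,"ax":0,"ay":0,"az":0,"hand":40},{"x":-0.82,"y":-5.4,"z":0.28,"ax":0,"ay":0,"az":0,"hand":40}]'

```text
clock: 13.6
eef_pos: [422.8, -216.0, 129.4]
tcp_rot: [-3.141, 0.346, 2.809]
contact_force: [-0.2, 0.6, -4.9]
opening: 0.599
grasp_force: 84.8
```

Emit:
drive_tool --plan '[{"x":-0.05,"y":-0.4,"z":0,"ax":0,"ay":0,"az":0,"hand":40},{"x":-0.08,"y":-0.58,"z":0,"ax":0,"ay":0,"az":0,"hand":40},{"x":-0.08,"y":-0.58,"z":0,"ax":0,"ay":0,"az":0,"hand":40},{"x":-0.08,"y":-0.58,"z":0,"ax":0,"ay":0,"az":0,"hand":40}]'

```text
clock: 14.0
eef_pos: [417.2, -242.4, 130.4]
tcp_rot: [-3.141, 0.345, 2.809]
contact_force: [-0.1, 0.2, -4.8]
opening: 0.598
grasp_force: 85.0
```

```bash
python3 snap.py s5 540 -290 90 60; python3 - <<'E'
from h import *
lipnow()
p,R=hod(pan(-75,10,36),0); go(p,R)
E
```

```text
scene origin 90 128 scale 0.3
top origin 290 108 scale 0.3
lip [ 540.8 -284.   151.7] tip 0.2 q [-0.59  0.14  2.26  0.21  0.42 -2.01]
t 14.1 pos [ 417.7 -242.   130.5] F [-1.1  0.5 -5.2] open 51.6 gf 85.0
shift [-0.006  0.031  1.154] turn [-0.004 -0.037  0.012]
```

View pics/s5.png

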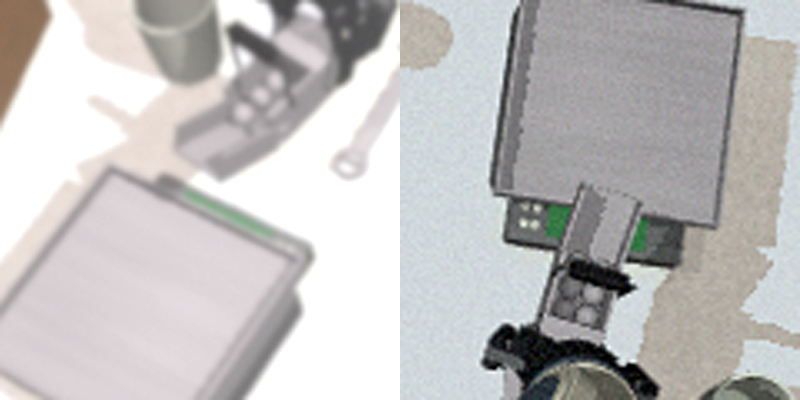

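The balls are in the well, the bail is upright and the lip points at the pan (top crop lip (583,183)–(642,197), pan near edge (495,190)–(718,227)). I'll check the offset.

```bash
python3 - <<'E'
from h import *
np.set_printoptions(suppress=True,precision=1)
B=lambda p:(290+(p[0]-400)*.3,108+p[1]*.3); A=lambda p:(90+p[0]*.3,128+p[1]*.3)
print("lip corners top",[onz("top",B(p),158) for p in[(583,184),(642,198)]])
print("lip corners sc",[onz("scene",A(p),152) for p in[(225,180),(178,150)]])
print("lip tri", tri(A((225,180)),B((583,184))),tri(A((178,147)),B((642,198))))
print("pan near corners top",[onz("top",B(p),77) for p in[(495,190),(718,227)]],"sc",[onz("scene",A(p),77) for p in[(300,258),(112,170)]])
print("expected near corners",pan(-100,100,15),pan(-100,-100,15),"far -y", pan(100,-100,15),onz("top",B((745,12)),77))
E
```

```text
lip corners top [array([ 545.6, -262.8,  158. ]), array([ 532.5, -310.9,  158. ])]
lip corners sc [array([ 549.5, -253.9,  152. ]), array([ 534.9, -300.7,  152. ])]
lip tri [ 546.4 -261.3  144.6] [ 532.  -308.1  149.7]
pan near corners top [array([ 556.4, -200.6,   77. ]), array([ 517.7, -395.1,   77. ])] sc [array([ 560. , -198.5,   77. ]), array([ 528.9, -382.9,   77. ])]
expected near corners [ 550.9 -196.2   77. ] [ 516.2 -393.1   77. ] far -y [ 713.1 -427.8   77. ] [ 710.7 -432.    77. ]
```

```bash
python3 - <<'E'
from h import *
for w in [(-70,5,85),(-70,5,37)]:
    p,R=hod(pan(*w),0); go(p,R)
E
```

```text
t 14.1 pos [ 417.7 -242.   130.5] F [-1.1  0.5 -5.2] open 51.6 gf 85.0
shift [-0.445 -0.053  0.271] turn [-0.004 -0.037  0.012]
t 14.1 pos [ 417.7 -242.   130.5] F [-1.1  0.5 -5.2] open 51.6 gf 85.0
shift [-0.12  -0.052  1.174] turn [-0.004 -0.037  0.012]
```

Emit:
drive_tool --plan '[{"x":-0.2,"y":-0.05,"z":0.1,"ax":0,"ay":0,"az":0,"hand":40},{"x":-0.44,"y":-0.05,"z":0.27,"ax":0,"ay":0,"az":0,"hand":40},{"x":-0.36,"y":-0.05,"z":0.5,"ax":0,"ay":0,"az":0,"hand":40},{"x":-0.28,"y":-0.05,"z":0.73,"ax":0,"ay":0,"az":0,"hand":40},{"x":-0.2,"y":-0.05,"z":0.95,"ax":0,"ay":0,"az":0,"hand":40},{"x":-0.12,"y":-0.05,"z":1.17,"ax":0,"ay":0,"az":0,"hand":40},{"x":-0.12,"y":-0.05,"z":1.17,"ax":0,"ay":0,"az":0,"hand":40}]'

```text
clock: 14.8
eef_pos: [441.6, -253.4, 76.2]
tcp_rot: [-3.141, 0.344, 2.81]
contact_force: [-0.4, -0.5, -5.5]
opening: 0.601
grasp_force: 84.7
```

```bash
python3 - <<'E'
from h import *
lipnow()
for (w,t) in [((-68,5,35),6),((-66,5,34),12),((-60,5,33),18),((-55,5,33),22),((-50,5,33),26),((-48,5,32),30),((-45,5,32),34),((-45,5,32),60)]:
    p,R=hod(pan(*w),t); go(p,R)
E
```

```text
lip [ 564.8 -295.4   97.2] tip 0.3 q [-0.58  0.29  2.24  0.3   0.28 -2.09]
t 14.8 pos [ 441.6 -253.4   76.2] F [-0.4 -0.5 -5.5] open 51.3 gf 84.7
shift [-0.079  0.012 -0.245] turn [-0.003  0.951  0.008]
t 14.8 pos [ 441.6 -253.4   76.2] F [-0.4 -0.5 -5.5] open 51.3 gf 84.7
shift [-0.2    0.018 -0.473] turn [-0.004  1.951  0.008]
t 14.8 pos [ 441.6 -253.4   76.2] F [-0.4 -0.5 -5.5] open 51.3 gf 84.7
shift [-0.422  0.037 -0.664] turn [-0.004  2.951  0.007]
t 14.8 pos [ 441.6 -253.4   76.2] F [-0.4 -0.5 -5.5] open 51.3 gf 84.7
shift [-0.608  0.052 -0.79 ] turn [-0.004  3.617  0.007]
t 14.8 pos [ 441.6 -253.4   76.2] F [-0.4 -0.5 -5.5] open 51.3 gf 84.7
shift [-0.805  0.068 -0.909] turn [-0.005  4.284  0.007]
t 14.8 pos [ 441.6 -253.4   76.2] F [-0.4 -0.5 -5.5] open 51.3 gf 84.7
shift [-0.949  0.074 -1.021] turn [-0.005  4.951  0.007]
t 14.8 pos [ 441.6 -253.4   76.2] F [-0.4 -0.5 -5.5] open 51.3 gf 84.7
shift [-1.128  0.083 -1.137] turn [-5.000e-03  5.617e+00  7.000e-03]
t 14.8 pos [ 441.6 -253.4   76.2] F [-0.4 -0.5 -5.5] open 51.3 gf 84.7
shift [-2.126  0.082 -1.779] turn [-7.000e-03  9.951e+00  6.000e-03]
```

Emit:
drive_tool --plan '[{"x":-0.04,"y":0,"z":-0.12,"ax":0,"ay":0.5,"az":0,"hand":40},{"x":-0.08,"y":0.01,"z":-0.25,"ax":0,"ay":0.95,"az":0,"hand":40},{"x":-0.14,"y":0.01,"z":-0.36,"ax":0,"ay":1.45,"az":0,"hand":40},{"x":-0.2,"y":0.02,"z":-0.47,"ax":0,"ay":1.95,"az":0,"hand":40},{"x":-0.31,"y":0.03,"z":-0.57,"ax":0,"ay":2.45,"az":0,"hand":40},{"x":-0.42,"y":0.04,"z":-0.66,"ax":0,"ay":2.95,"az":0,"hand":40},{"x":-0.42,"y":0.04,"z":-0.66,"ax":0,"ay":2.95,"az":0,"hand":40}]'

```text
clock: 15.5
eef_pos: [453.4, -256.1, 117.4]
tcp_rot: [-3.139, 0.041, 2.81]
contact_force: [0.8, -0.1, -4.3]
opening: 0.598
grasp_force: 85.1
```

```bash
python3 - <<'E'
from h import *
lipnow()
for (w,t) in [((-55,5,33),22),((-52,5,33),25),((-50,5,32),27),((-48,5,32),29),((-47,5,32),31),((-46,5,32),33),((-45,5,32),35),((-45,5,32),37)]:
    p,R=hod(pan(*w),t); go(p,R)
E
```

```text
lip [ 576.9 -298.3   98.7] tip 17.6 q [-0.52  0.32  1.98  0.01  0.8  -1.76]
t 15.5 pos [ 453.4 -256.1  117.4] F [ 0.8 -0.1 -4.3] open 51.1 gf 85.1
shift [-0.07   0.027 -0.12 ] turn [-0.026  0.726  0.006]
t 15.5 pos [ 453.4 -256.1  117.4] F [ 0.8 -0.1 -4.3] open 51.1 gf 85.1
shift [-0.169  0.036 -0.25 ] turn [-0.026  1.226  0.006]
t 15.5 pos [ 453.4 -256.1  117.4] F [ 0.8 -0.1 -4.3] open 51.1 gf 85.1
shift [-0.237  0.042 -0.316] turn [-0.026  1.56   0.005]
t 15.5 pos [ 453.4 -256.1  117.4] F [ 0.8 -0.1 -4.3] open 51.1 gf 85.1
shift [-0.309  0.048 -0.4  ] turn [-0.026  1.893  0.005]
t 15.5 pos [ 453.4 -256.1  117.4] F [ 0.8 -0.1 -4.3] open 51.1 gf 85.1
shift [-0.365  0.051 -0.484] turn [-0.026  2.226  0.004]
t 15.5 pos [ 453.4 -256.1  117.4] F [ 0.8 -0.1 -4.3] open 51.1 gf 85.1
shift [-0.423  0.054 -0.567] turn [-0.026  2.56   0.004]
t 15.5 pos [ 453.4 -256.1  117.4] F [ 0.8 -0.1 -4.3] open 51.1 gf 85.1
shift [-0.485  0.057 -0.648] turn [-0.026  2.893  0.003]
t 15.5 pos [ 453.4 -256.1  117.4] F [ 0.8 -0.1 -4.3] open 51.1 gf 85.1
shift [-0.529  0.056 -0.728] turn [-2.700e-02  3.226e+00  3.000e-03]
```

Emit:
drive_tool --plan '[{"x":-0.07,"y":0.03,"z":-0.1,"ax":0,"ay":0.72,"az":0,"hand":40},{"x":-0.17,"y":0.04,"z":-0.23,"ax":0,"ay":1.22,"az":0,"hand":40},{"x":-0.17,"y":0.04,"z":-0.23,"ax":0,"ay":1.22,"az":0,"hand":40},{"x":-0.24,"y":0.04,"z":-0.3,"ax":0,"ay":1.56,"az":0,"hand":40},{"x":-0.24,"y":0.04,"z":-0.3,"ax":0,"ay":1.56,"az":0,"hand":40},{"x":-0.31,"y":0.05,"z":-0.38,"ax":0,"ay":1.89,"az":0,"hand":40},{"x":-0.31,"y":0.05,"z":-0.38,"ax":0,"ay":1.89,"az":0,"hand":40},{"x":-0.31,"y":0.05,"z":-0.38,"ax":0,"ay":1.89,"az":0,"hand":40}]'

```text
clock: 16.3
eef_pos: [464.4, -256.9, 135.0]
tcp_rot: [-3.14, -0.159, 2.809]
contact_force: [-0.7, 0.3, -5.0]
opening: 0.6
grasp_force: 85.0
```

```bash
python3 - <<'E'
from h import *
lipnow()
for t in (32,35,38,42,46,50,55,60):
    p,R=hod(pan(-46,5,32),t); go(p,R)
im=imaging.grab_frame("scene"); cv2.imwrite("p.png",im[:,:,::-1])
E
```

```text
lip [ 581.8 -297.1   90.7] tip 29.1 q [-0.49  0.4   1.81 -0.03  1.09 -1.71]
t 16.3 pos [ 464.4 -256.9  135. ] F [-0.7  0.3 -5. ] open 51.3 gf 85.0
shift [-0.137 -0.001 -0.214] turn [-0.011  0.479 -0.   ]
t 16.3 pos [ 464.4 -256.9  135. ] F [-0.7  0.3 -5. ] open 51.3 gf 85.0
shift [-0.173 -0.001 -0.347] turn [-0.011  0.979 -0.   ]
t 16.3 pos [ 464.4 -256.9  135. ] F [-0.7  0.3 -5. ] open 51.3 gf 85.0
shift [-0.215 -0.001 -0.479] turn [-1.100e-02  1.479e+00 -1.000e-03]
t 16.3 pos [ 464.4 -256.9  135. ] F [-0.7  0.3 -5. ] open 51.3 gf 85.0
shift [-0.282 -0.001 -0.65 ] turn [-1.100e-02  2.146e+00 -1.000e-03]
t 16.3 pos [ 464.4 -256.9  135. ] F [-0.7  0.3 -5. ] open 51.3 gf 85.0
shift [-0.361 -0.002 -0.816] turn [-1.100e-02  2.813e+00 -2.000e-03]
t 16.3 pos [ 464.4 -256.9  135. ] F [-0.7  0.3 -5. ] open 51.3 gf 85.0
shift [-0.451 -0.002 -0.977] turn [-1.100e-02  3.479e+00 -2.000e-03]
t 16.3 pos [ 464.4 -256.9  135. ] F [-0.7  0.3 -5. ] open 51.3 gf 85.0
shift [-0.58  -0.002 -1.167] turn [-1.100e-02  4.313e+00 -2.000e-03]
t 16.3 pos [ 464.4 -256.9  135. ] F [-0.7  0.3 -5. ] open 51.3 gf 85.0
shift [-0.724 -0.002 -1.346] turn [-1.100e-02  5.146e+00 -3.000e-03]
```

Emit:
drive_tool --plan '[{"x":-0.1,"y":0,"z":-0.15,"ax":0,"ay":0.25,"az":0,"hand":40},{"x":-0.14,"y":0,"z":-0.21,"ax":0,"ay":0.48,"az":0,"hand":40},{"x":-0.14,"y":0,"z":-0.21,"ax":0,"ay":0.48,"az":0,"hand":40},{"x":-0.17,"y":0,"z":-0.35,"ax":0,"ay":0.98,"az":0,"hand":40},{"x":-0.17,"y":0,"z":-0.35,"ax":0,"ay":0.98,"az":0,"hand":40},{"x":-0.21,"y":0,"z":-0.48,"ax":0,"ay":1.48,"az":0,"hand":40},{"x":-0.21,"y":0,"z":-0.48,"ax":0,"ay":1.48,"az":0,"hand":40},{"x":-0.21,"y":0,"z":-0.48,"ax":0,"ay":1.48,"az":0,"hand":40}]'

```text
clock: 17.15
eef_pos: [478.0, -261.6, 157.0]
tcp_rot: [-3.14, -0.314, 2.809]
contact_force: [-0.1, 1.3, -3.6]
opening: 0.602
grasp_force: 85.3
```

```bash
python3 snap.py s6 600 -300 80 60; python3 - <<'E'
from h import *
lipnow()
for t in (42,46,50,55,60,65):
    p,R=hod(pan(-46,5,32),t); go(p,R)
E
```

```text
scene origin 79 147 scale 0.3
top origin 291 89 scale 0.3
lip [ 587.2 -299.    94.2] tip 38.0 q [-0.48  0.48  1.65 -0.05  1.32 -1.69]
t 17.25 pos [ 477.7 -261.5  157.2] F [-0.  -0.5 -3.1] open 50.8 gf 85.3
shift [-0.048 -0.001 -0.178] turn [-0.01   0.661 -0.003]
t 17.25 pos [ 477.7 -261.5  157.2] F [-0.  -0.5 -3.1] open 50.8 gf 85.3
shift [-0.1   -0.002 -0.354] turn [-0.01   1.328 -0.003]
t 17.25 pos [ 477.7 -261.5  157.2] F [-0.  -0.5 -3.1] open 50.8 gf 85.3
shift [-0.165 -0.002 -0.526] turn [-0.01   1.995 -0.004]
t 17.25 pos [ 477.7 -261.5  157.2] F [-0.  -0.5 -3.1] open 50.8 gf 85.3
shift [-0.262 -0.002 -0.735] turn [-0.01   2.828 -0.004]
t 17.25 pos [ 477.7 -261.5  157.2] F [-0.  -0.5 -3.1] open 50.8 gf 85.3
shift [-0.377 -0.002 -0.934] turn [-0.01   3.661 -0.005]
t 17.25 pos [ 477.7 -261.5  157.2] F [-0.  -0.5 -3.1] open 50.8 gf 85.3
shift [-0.509 -0.002 -1.122] turn [-0.01   4.495 -0.005]
```

View pics/s6.png

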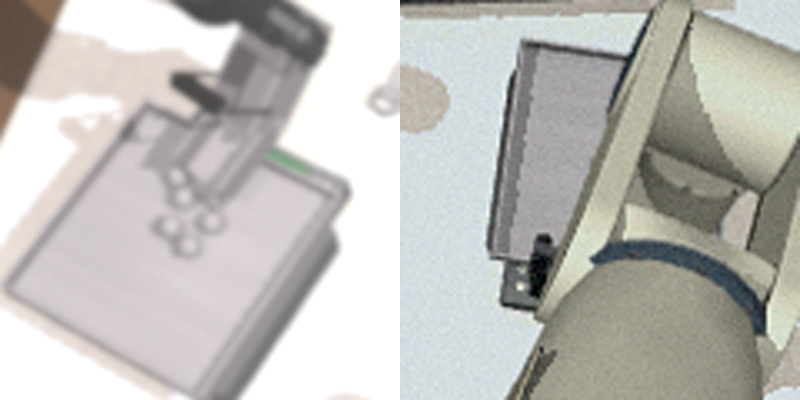

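Five balls show in the pan or at the lip around (165–210,175–247). I'll keep tipping with the lip low.

Emit:
drive_tool --plan '[{"x":-0.05,"y":0,"z":-0.18,"ax":0,"ay":0.66,"az":0,"hand":40},{"x":-0.05,"y":0,"z":-0.18,"ax":0,"ay":0.66,"az":0,"hand":40},{"x":-0.1,"y":0,"z":-0.35,"ax":0,"ay":1.33,"az":0,"hand":40},{"x":-0.16,"y":0,"z":-0.53,"ax":0,"ay":2,"az":0,"hand":40},{"x":-0.26,"y":0,"z":-0.73,"ax":0,"ay":2.83,"az":0,"hand":40},{"x":-0.38,"y":0,"z":-0.93,"ax":0,"ay":3.66,"az":0,"hand":40},{"x":-0.51,"y":0,"z":-1.12,"ax":0,"ay":4.5,"az":0,"hand":40},{"x":-0.51,"y":0,"z":-1.12,"ax":0,"ay":4.5,"az":0,"hand":40}]'

```text
clock: 18.05
eef_pos: [518.3, -275.4, 200.3]
tcp_rot: [-3.141, -0.788, 2.809]
contact_force: [-0.8, -0.3, -3.2]
opening: 0.593
grasp_force: 85.3
```

Emit:
drive_tool --plan '[{"x":0,"y":0,"z":0,"ax":0,"ay":0,"az":0,"hand":40},{"x":0,"y":0,"z":0,"ax":0,"ay":0,"az":0,"hand":40},{"x":0,"y":0,"z":0,"ax":0,"ay":0,"az":0,"hand":40},{"x":0,"y":0,"z":0,"ax":0,"ay":0,"az":0,"hand":40},{"x":0,"y":0,"z":0,"ax":0,"ay":0,"az":0,"hand":40},{"x":0,"y":0,"z":0,"ax":0,"ay":0,"az":0,"hand":40},{"x":0,"y":0,"z":0,"ax":0,"ay":0,"az":0,"hand":40},{"x":0,"y":0,"z":0,"ax":0,"ay":0,"az":0,"hand":40}]'

```text
clock: 18.85
eef_pos: [517.6, -275.3, 202.8]
tcp_rot: [-3.14, -0.787, 2.808]
contact_force: [-0.4, -0.9, -3.1]
opening: 0.597
grasp_force: 85.3
```

```bash
python3 snap.py s7 610 -300 80 50; python3 - <<'E'
from h import *
lipnow()
for w,t in [((-46,5,34),50),((-46,5,45),30),((-75,5,110),0)]:
    p,R=hod(pan(*w),t); go(p,R)
E
```

```text
scene origin 87 160 scale 0.25
top origin 301 95 scale 0.25
lip [ 588.1 -299.3   94. ] tip 65.1 q [-0.44  0.78  1.21 -0.09  1.94 -1.68]
t 18.95 pos [ 517.6 -275.2  202.8] F [ 0.5  0.2 -3.1] open 51.1 gf 85.3
shift [ 0.072 -0.001  0.671] turn [-0.011 -2.514 -0.006]
t 18.95 pos [ 517.6 -275.2  202.8] F [ 0.5  0.2 -3.1] open 51.1 gf 85.3
shift [-3.000e-03 -1.000e-03  1.402e+00] turn [-1.200e-02 -5.848e+00 -4.000e-03]
t 18.95 pos [ 517.6 -275.2  202.8] F [ 0.5  0.2 -3.1] open 51.1 gf 85.3
shift [ 0.453 -0.092  1.942] turn [-1.3000e-02 -1.0848e+01 -1.0000e-03]
```

View pics/s7.png

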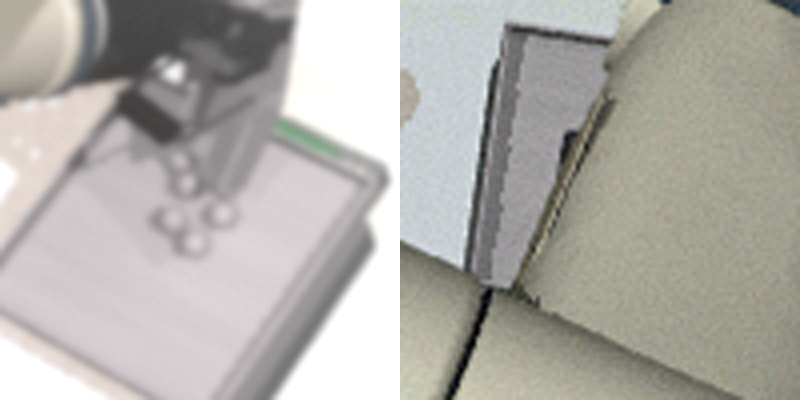

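Five balls are visible and at rest, and the wrist load fell from about 5 to 3.1 N. That matches the empty hod, so all six are out. Now raise and untip.

```bash
python3 - <<'E'
from h import *
for w,t in [((-46,5,80),60),((-55,5,130),45),((-75,5,160),0)]:
    p,R=hod(pan(*w),t); go(p,R)
E
```

```text
t 18.95 pos [ 517.6 -275.2  202.8] F [ 0.5  0.2 -3.1] open 51.1 gf 85.3
shift [ 0.72  -0.003 -0.438] turn [-0.01  -0.848 -0.007]
t 18.95 pos [ 517.6 -275.2  202.8] F [ 0.5  0.2 -3.1] open 51.1 gf 85.3
shift [ 1.529 -0.032 -0.33 ] turn [-0.011 -3.348 -0.006]
t 18.95 pos [ 517.6 -275.2  202.8] F [ 0.5  0.2 -3.1] open 51.1 gf 85.3
shift [ 1.161 -0.093  1.236] turn [-1.3000e-02 -1.0848e+01 -1.0000e-03]
```

Emit:
drive_tool --plan '[{"x":0.36,"y":0,"z":-0.3,"ax":0,"ay":0,"az":0,"hand":40},{"x":0.72,"y":0,"z":-0.44,"ax":0,"ay":-0.85,"az":0,"hand":40},{"x":1.1,"y":0,"z":-0.4,"ax":0,"ay":-2,"az":0,"hand":40},{"x":1.53,"y":-0.03,"z":-0.33,"ax":0,"ay":-3.35,"az":0,"hand":40},{"x":1.5,"y":-0.05,"z":0.0,"ax":0,"ay":-4.6,"az":0,"hand":40},{"x":1.4,"y":-0.06,"z":0.3,"ax":0,"ay":-5.8,"az":0,"hand":40},{"x":1.35,"y":-0.07,"z":0.6,"ax":0,"ay":-7.1,"az":0,"hand":40},{"x":1.3,"y":-0.08,"z":0.9,"ax":0,"ay":-8.4,"az":0,"hand":40}]'

```text
clock: 19.75
eef_pos: [442.4, -253.5, 217.6]
tcp_rot: [-3.14, 0.099, 2.809]
contact_force: [0.5, -0.4, -3.0]
opening: 0.599
grasp_force: 85.2
```

```bash
python3 - <<'E'
from h import *
lipnow()
p,R=hod(pan(-90,5,140),0);go(p,R)
p,R=hod((594,13,190),0); go(p,R)
E
```

```text
lip [ 566.7 -296.   206.4] tip 14.3 q [-0.54  0.14  1.96  0.02  0.95 -1.79]
t 19.75 pos [ 442.4 -253.5  217.6] F [ 0.5 -0.4 -3. ] open 51.1 gf 85.2
shift [ 0.5   -0.058  0.7  ] turn [-0.018 -2.39   0.005]
t 19.75 pos [ 442.4 -253.5  217.6] F [ 0.5 -0.4 -3. ] open 51.1 gf 85.2
shift [1.564 6.022 0.824] turn [-0.018 -2.39   0.005]
```

Emit:
drive_tool --plan '[{"x":0.3,"y":0.4,"z":0.3,"ax":0,"ay":-1.2,"az":0,"hand":40},{"x":0.5,"y":1.2,"z":0.6,"ax":0,"ay":-2.4,"az":0,"hand":40},{"x":0.75,"y":2.0,"z":0.65,"ax":0,"ay":-2.4,"az":0,"hand":40},{"x":1.0,"y":2.9,"z":0.7,"ax":0,"ay":-2.4,"az":0,"hand":40},{"x":1.2,"y":3.8,"z":0.75,"ax":0,"ay":-2.4,"az":0,"hand":40},{"x":1.35,"y":4.7,"z":0.8,"ax":0,"ay":-2.4,"az":0,"hand":40},{"x":1.5,"y":5.5,"z":0.82,"ax":0,"ay":-2.4,"az":0,"hand":40},{"x":1.56,"y":6.0,"z":0.82,"ax":0,"ay":-2.4,"az":0,"hand":40}]'

```text
clock: 20.55
eef_pos: [470.5, 56.5, 168.7]
tcp_rot: [-3.14, 0.344, 2.811]
contact_force: [0.0, 0.7, -3.1]
opening: 0.601
grasp_force: 85.3
```

Emit:
drive_tool --plan '[{"x":0,"y":0,"z":0,"ax":0,"ay":0,"az":0,"hand":40},{"x":0,"y":0,"z":0,"ax":0,"ay":0,"az":0,"hand":40}]'

```text
clock: 20.75
eef_pos: [470.3, 54.4, 168.5]
tcp_rot: [-3.139, 0.343, 2.811]
contact_force: [-0.2, 0.0, -3.0]
opening: 0.602
grasp_force: 85.4
```

```bash
python3 - <<'E'
from h import *
lipnow()
p,R=hod((594,13,60),0);print(p);go(p,R)
p,R=hod((594,13,34),0);print(p);go(p,R)
E
```

```text
lip [593.6  12.5 189.4] tip 0.3 q [ 0.25  0.07  2.22 -0.34  0.59 -0.74]
[470.9833227   55.07518345  38.3       ]
t 20.75 pos [470.3  54.4 168.5] F [-0.2  0.  -3. ] open 51.4 gf 85.4
shift [0.869 0.023 2.455] turn [-0.015 -0.057  0.023]
[470.9833227   55.07518345  12.3       ]
t 20.75 pos [470.3  54.4 168.5] F [-0.2  0.  -3. ] open 51.4 gf 85.4
shift [1.044 0.025 2.945] turn [-0.015 -0.057  0.023]
```

Emit:
drive_tool --plan '[{"x":0.17,"y":0,"z":0.5,"ax":0,"ay":0,"az":0,"hand":40},{"x":0.35,"y":0,"z":1.0,"ax":0,"ay":-0.05,"az":0,"hand":40},{"x":0.53,"y":0.02,"z":1.5,"ax":0,"ay":-0.05,"az":0,"hand":40},{"x":0.71,"y":0.02,"z":2.0,"ax":0,"ay":-0.05,"az":0,"hand":40},{"x":0.87,"y":0.02,"z":2.45,"ax":0,"ay":-0.05,"az":0,"hand":40},{"x":0.96,"y":0.02,"z":2.7,"ax":0,"ay":-0.05,"az":0,"hand":40},{"x":1.01,"y":0.02,"z":2.84,"ax":0,"ay":-0.05,"az":0,"hand":40},{"x":1.01,"y":0.02,"z":2.84,"ax":0,"ay":-0.05,"az":0,"hand":40}]'

```text
clock: 21.55
eef_pos: [470.6, 53.1, 17.1]
tcp_rot: [-3.138, 0.348, 2.809]
contact_force: [-1.2, 0.4, -1.9]
opening: 0.6
grasp_force: 85.4
```

Emit:
drive_tool --plan '[{"x":0.01,"y":0,"z":0.03,"ax":0,"ay":0,"az":0,"hand":40},{"x":0.02,"y":0,"z":0.06,"ax":0,"ay":0,"az":0,"hand":40},{"x":0.03,"y":0,"z":0.08,"ax":0,"ay":0,"az":0,"hand":40},{"x":0.03,"y":0,"z":0.09,"ax":0,"ay":0,"az":0,"hand":40}]'

```text
clock: 21.95
eef_pos: [471.8, 54.6, 13.6]
tcp_rot: [-3.141, 0.35, 2.809]
contact_force: [0.9, -0.8, -2.7]
opening: 0.6
grasp_force: 85.4
```

Emit:
drive_tool --plan '[{"x":0.01,"y":0,"z":0.02,"ax":0,"ay":0,"az":0,"hand":40},{"x":0.01,"y":0,"z":0.03,"ax":0,"ay":0,"az":0,"hand":40},{"x":0.01,"y":0,"z":0.04,"ax":0,"ay":0,"az":0,"hand":40}]'

```text
clock: 22.25
eef_pos: [471.9, 54.7, 12.3]
tcp_rot: [-3.141, 0.351, 2.809]
contact_force: [-17.3, 4.0, 41.6]
opening: 0.598
grasp_force: 90.3
```

Emit:
drive_tool --plan '[{"x":-0.01,"y":0,"z":-0.02,"ax":0,"ay":0,"az":0,"hand":40},{"x":-0.01,"y":0,"z":-0.02,"ax":0,"ay":0,"az":0,"hand":80},{"x":-0.01,"y":0,"z":-0.02,"ax":0,"ay":0,"az":0,"hand":80},{"x":-0.01,"y":0,"z":-0.02,"ax":0,"ay":0,"az":0,"hand":80},{"x":-0.01,"y":0,"z":-0.02,"ax":0,"ay":0,"az":0,"hand":80},{"x":-0.01,"y":0,"z":-0.02,"ax":0,"ay":0,"az":0,"hand":80}]'

```text
clock: 22.85
eef_pos: [471.9, 54.5, 12.2]
tcp_rot: [-3.14, 0.349, 2.81]
contact_force: [-0.3, 0.6, 0.2]
opening: 0.939
grasp_force: 0.0
```

Emit:
drive_tool --plan '[{"x":0,"y":0,"z":-0.3,"ax":0,"ay":0,"az":0,"hand":80},{"x":0,"y":0,"z":-0.8,"ax":0,"ay":0,"az":0,"hand":80},{"x":0,"y":0,"z":-1.4,"ax":0,"ay":0,"az":0,"hand":80},{"x":0,"y":0,"z":-2.0,"ax":0,"ay":0,"az":0,"hand":80},{"x":0,"y":0,"z":-2.6,"ax":0,"ay":0,"az":0,"hand":80},{"x":0,"y":0,"z":-3.2,"ax":0,"ay":0,"az":0,"hand":80},{"x":0,"y":0,"z":-3.8,"ax":0,"ay":0,"az":0,"hand":80},{"x":0,"y":0,"z":-3.8,"ax":0,"ay":0,"az":0,"hand":80}]'

```text
clock: 23.65
eef_pos: [411.5, 76.8, 194.1]
tcp_rot: [3.139, 0.354, 2.809]
contact_force: [0.8, 0.1, -0.7]
opening: 0.936
grasp_force: 0.0
```

```bash
python3 - <<'E'
from h import *
s=monitor.sense();print(s["clock"],s["eef_pos"].round(),s["opening"],s["contact_force"].round(1))
im=imaging.grab_frame("scene")[:,:,::-1]; a=im[165:275,70:180]; b=im[165:310,200:345]
f=lambda i:cv2.convertScaleAbs(cv2.resize(i,(400,400),interpolation=cv2.INTER_CUBIC),alpha=1.5)
cv2.imwrite("pics/end.png",cv2.hconcat([f(a),f(b)]))
E
```

```text
23.65 [412.  77. 194.] 0.9362033269417553 [ 0.8  0.1 -0.7]
```

View pics/end.png

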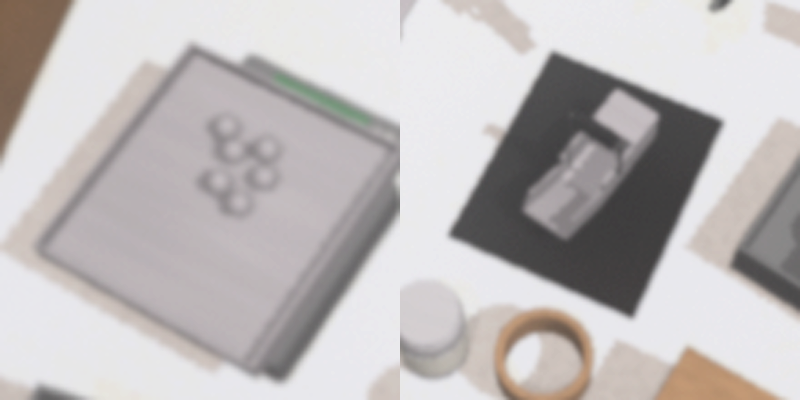

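All six balls are in the pan, at about (202–268,128–205) in the left crop. The empty hod stands upright on the mat, with the gripper clear of it.

```bash
python3 -c "
from rig import r
print(r.sign_off())"
```

```text
the job is handed in; nothing more can be done
None
```

The job is handed in at 23.7 s: all six balls are in the scale pan, the empty hod stands upright on the mat with the gripper clear of it, and I saw nothing else on the bench disturbed.

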